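# Shut the spark guard of the bench cut-off saw

## Task

Two small bench machines stand side by side with their sliding sheet-metal guards pulled open. Push shut the guard of the cut-off saw, the one with the thin flat cutting disc and the narrower guard, until it is fully home and its latch clicks in. Leave the guard of the other machine, with the fat wire-brush wheel, open as it stands.

Things in the scene. Friction and masses are not known exactly. Their poses are not given: they have to be found in the camera images.
- saw_handle (a point): Middle of the round dark bar (12 mm thick, 56 mm long) of the bridge handle on the saw guard's roof, 207 mm above the bench, 42 mm above the roof. x: level, the way the guard slides shut, away from the robot; y along the bar; z up. Guard: aluminium hood 150 long, 72 wide, its front 45 mm behind the bar; it covers a thin upright black disc, 125 mm diameter. The machine may be left or right.
- saw_guard (a joint): Opening of the saw's guard in m: 0 shut against its stop, 0.14 fully open; starts at 0.09 to 0.14. It slides with about 3 N of friction and stays where left; from about 30 mm on its ramped catch lifts the sprung latch, which takes 7 to 10 N pushed slowly (a fast push bumps to 20 N); left there it is not held shut. About 3 mm from the stop the latch drops behind the catch and holds.
- saw_latch (a joint): Lift of the saw's sprung latch pin in m: 0 down (both with the guard well open and once caught), about 0.007 while it rides over the catch. Upright steel pin with a dark 22 mm knob (top 216 mm above the bench) in a steel bridge on the motor housing, 130 mm ahead (+x) of and 22 mm left (+y) of the bar's middle when shut. It works by itself; do not handle it.
- brush_handle (a point): Middle of the handle bar on the other machine's guard, which stays as it is. Like the saw, with the same handle, height, latch and axes, but with a fat brass wire-brush wheel, 100 mm diameter and 34 mm thick, and a wider guard (124 mm).

How it is judged:
At the end, for the whole second after the job is handed in: The cut-off saw's guard is shut to within 5 mm of its stop, its latch pin has dropped behind the catch (less than 3 mm from fully down), and the brush machine's guard stands within 15 mm of where it started (value of joint saw_guard below 0.005 m and value of joint saw_latch below 0.003 m and distance of brush_handle from where it was at the start of the episode below 0.015 m); the robot touches nothing.
It fails at once if the brush machine's guard is moved by more than 15 mm (distance of brush_handle from where it was at the start of the episode above 0.015 m).
It also fails if it takes over 32 s, if anything falls off the work surface, if the arm or the gripper's body presses on something with over 40 N, if the wrist force passes 120 N, or if a joint passes its speed limit or range.

## Robot

A 6-joint arm with a two-finger parallel gripper is mounted at the origin on the work surface. World frame = base frame: x ahead of the robot, y to its left, z up, the work surface at z = 0. Lengths are in m, angles in rad, forces in N, time in s.
With the tool pointing down it reaches from about 0.25 to 0.85 m from the base axis. Payload 12.5 kg.
Tool frame: the origin (TCP) lies midway between the tips of the shut fingers; the grasp point (between the pads) lies 19 mm behind it; z points along the fingers, y is the direction in which the jaws open and shut (so a half turn about z gives the same grasp; the last joint's range is limited). The gripper opens to 93 mm and grips with 3 to 60 N. Pads are 15 mm wide; open, the fingers measure 128 mm over their backs; the gripper's body (75 mm by 188 mm) begins 65 mm behind the grasp point.
Start: joints at [1.098, 0.351, 1.652, -0, 1.139, -0.085], TCP at [0.208, 0.509, 0.192] pointing down, gripper open.
Joint ranges: [-2.75, 2.75], [-0.79, 2.1], [0.01, 2.65], [-1.57, 4.71], [0.07, 3.14], [-2.87, 2.87]. Speed limits (rad/s): [2.22, 2.22, 2.79, 3.14, 3.14, 3.14].

## Interface

Orientations are given as [roll, pitch, yaw] about the fixed x, y, z axes, in that order (R = Rz(yaw) Ry(pitch) Rx(roll)).
In Python, from bench import get_state, grab_frame, calibration, sign_off gives the robot as it stands. The module is installed in compiled form; this text tells all that it offers.
- The arm moves only by the tool carry_out, never from a script. Its arguments are lists of equal length, an entry for each row: "translation": the shift along the tool's x, y, z in m, a list of three; "delta_rot": the turn, a rotation vector about the tool's x, y, z in rad, a list of three; "fingers": the opening, from 0 (shut) to 1 (fully open). In form: {"translation": [[dx, dy, dz], ...], "delta_rot": [[ax, ay, az], ...], "fingers": [fingers, ...]}. A call has 1 to 12 rows; each row shifts and turns the pose as measured when the row begins, along the tool's axes as they then stand; what a row does not reach is not made up. A row lasts 1/10 s, in which the tool goes at most 50 mm and 8.59 degrees, less where a joint would pass 70% of its speed; a pose out of reach is approached as far as the arm can. A call with a gripper value outside its range is refused whole. The fingers move at their own pace and stop on an object; "squeeze" is the grip in N (left out, the last holds). Time passes only in rows, so rows that do not move let the fingers close. It gives the time, the measured TCP pose, the force and the opening at its end, in the units of the state.
- get_state(): the state, without advancing time (a new reading comes with each control period).
- grab_frame(name): name is "side" or "top" or "wrist"; returns (picture, depth): 420x560x3 uint8, blue, green, red; 420x560 float32, m along the optical axis (not along the pixel's ray), 0 where there is no reading.
- calibration(name): a dict with "fx", "fy", "cx", "cy" (pixels), "T" (4x4, takes a point from camera to world coordinates). Camera axes: x right, y down, z forward; pixel columns grow to the right and rows downward; lengths in m; the calibration is good to about 2 mm. A picture is of the moment at which its call begins: read the wrist's pose just before it. calibration takes no time and is no camera call; for the wrist camera it gives the pose at the moment of the call.
- sign_off(): hands the job in, once; it reports no verdict.
The state is a dict: "time_s": time; "joint_pos": joint angles; "qvel": joint speeds; "joint_efforts": joint torques, N m; "tcp_pos": TCP position; "tcp_rot": TCP orientation; "contact_force": force on the tool from outside, world axes, zero at the start; "moment": the same for the moment, N m; "grip_width": finger opening in m.
Only numpy, scipy, OpenCV 4.12 (cv2) and the standard library are available. Lean on these libraries where they do the work, as an engineer would, in place of code of your own. Each camera call takes 0.05 s, during which the arm holds its last target. There are 200 camera calls.

## Working session

There is one attempt and no reset: what is moved stays moved. The work goes in short steps, Python scripts to look and compute and a tool call to move; the robot and the scene stay as the last step left them, time stands still between calls to the robot, and variables do not carry over. Pictures are saved under pics/ and viewed, about 8 in all and at most 12, crops included, and the job is handed in when it is done.

Besides the shell and the picture viewer there is one more tool, called after "Emit:" as name(argument=value, ...) on one line, values as JSON. carry_out: Moves the arm, as the interface text tells. Its arguments: {"type":"object","properties":{"translation":{"type":"array","items":{"type":"array","items":{"type":"number"}}},"delta_rot":{"type":"array","items":{"type":"array","items":{"type":"number"}}},"fingers":{"type":"array","items":{"type":"number"}},"squeeze":{"type":"number"}},"required":["translation","delta_rot","fingers"]}

```bash
mkdir -p pics
cat > h.py <<'E'
import numpy as np, cv2
from bench import *
def pts(name):
    c=calibration(name); p,d=grab_frame(name)
    v,u=np.mgrid[0:420,0:560]
    P=np.stack([(u-c['cx'])/c['fx']*d,(v-c['cy'])/c['fy']*d,d],-1)
    W=P@c['T'][:3,:3].T+c['T'][:3,3]; W[d==0]=np.nan
    return p,d,W,c
E
python3 - <<'E'
from h import *
s=get_state(); print({k:np.round(v,3) for k,v in s.items()})
for n in ["top","side"]:
    p,d,W,c=pts(n); cv2.imwrite(f'pics/{n}1.png',p); np.savez(f'{n}1.npz',p=p,W=W); print(n,c['T'].round(3).tolist(),c['fx'])
E
```

```text
{'time_s': np.float64(0.0), 'joint_pos': array([ 1.098,  0.351,  1.652, -0.   ,  1.139, -0.085]), 'qvel': array([ 0.001, -0.001, -0.001, -0.   , -0.001, -0.001]), 'joint_efforts': array([ 0.0000e+00, -4.9732e+01, -2.8526e+01,  7.0000e-02,  2.6000e-02,
       -0.0000e+00]), 'tcp_pos': array([0.208, 0.509, 0.191]), 'tcp_rot': array([-3.14 , -0.   ,  2.754]), 'contact_force': array([-0.242, -0.938,  0.208]), 'moment': array([ 0.044,  0.032, -0.019]), 'grip_width': np.float64(0.093)}
top [[0.029, -0.983, 0.181, 0.513], [-0.999, -0.023, 0.033, -0.004], [-0.028, -0.182, -0.983, 0.95], [0.0, 0.0, 0.0, 1.0]] 454.63575786064774
side [[0.865, -0.307, 0.398, 0.386], [-0.502, -0.545, 0.671, -0.458], [0.011, -0.78, -0.625, 0.587], [0.0, 0.0, 0.0, 1.0]] 384.19897066881543
```

View pics/top1.png

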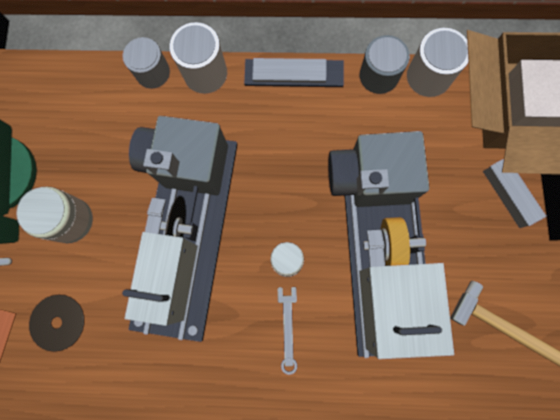

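View pics/side1.png

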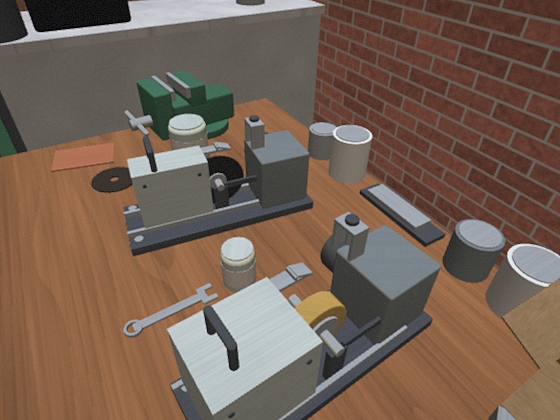

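The saw is the left machine: a black thin disc at about (177,218) and a narrow hood, with its handle bar at top-view pixel (147,295) and its latch knob at (157,159). The brush machine, with the brass wheel, is on the right at (397,245).

Run:
```python
from h import *
c=calibration('top')
D=np.load('top1.npz');p,W=D['p'],D['W']
def ray(u,v,z):
    r=c['T'][:3,:3]@np.array([(u-c['cx'])/c['fx'],(v-c['cy'])/c['fy'],1]);o=c['T'][:3,3]
    return o+r*(z-o[2])/r[2]
g=p.max(-1)
def big(m):
    n,l,st,ce=cv2.connectedComponentsWithStats(m.astype(np.uint8)); i=1+np.argmax(st[1:,4]); return l==i
u=np.arange(560)[None]+0*g;v=np.arange(420)[:,None]+0*g
z=W[...,2]
# saw bar
m=big((g<75)&(u>115)&(u<180)&(v>280)&(v<312)&(z>.185))
P=W[m];print('bar',m.sum(),'z',np.nanpercentile(P[:,2],[5,50,95]))
r=cv2.minAreaRect(np.argwhere(m)[:,::-1].astype(np.float32));b=cv2.boxPoints(r)
B=np.array([ray(*q,.211) for q in b]);print(r,B.mean(0),np.linalg.norm(B-np.roll(B,1,0),axis=1)); 
e=sorted([(np.linalg.norm(B[i]-B[i-1]),i) for i in range(4)])[-1][1];a=B[e]-B[e-1];print('bar dir yaw of y',np.degrees(np.arctan2(a[1],a[0])))
# roof
m2=big((u>110)&(u<200)&(v>220)&(v<335)&(abs(z-.165)<.006)&(g>120))
r=cv2.minAreaRect(np.argwhere(m2)[:,::-1].astype(np.float32))
Q=W[m2][:,:2].astype(np.float32);r=cv2.minAreaRect(Q);print('roof',r,np.median(z[m2]))
# knob
m3=big((g<75)&(u>145)&(u<170)&(v>148)&(v<170)&(z>.195))
k=np.argwhere(m3).mean(0)[::-1];K=ray(*k,.216);print('knob',m3.sum(),k,K,np.nanmedian(z[m3]))
# brush bar
m4=big((g<75)&(u>385)&(u<448)&(v>315)&(v<342)&(z>.185));k=np.argwhere(m4).mean(0)[::-1];print('brush',m4.sum(),k,ray(*k,.211))
```

```text
bar 35 z [0.1887064  0.20305786 0.21241765]
((163.0, 297.5), (5.0, 6.0), 90.0) [0.49828596 0.20128001 0.211     ] [0.00789251 0.00972134 0.00788873 0.00970201]
bar dir yaw of y -88.33934418478154
roof ((0.5426039695739746, 0.23044678568840027), (0.07391194999217987, 0.17294488847255707), 82.60932159423828) 0.16572607934184747
knob 9 [159.55555556 160.55555556] [0.72455511 0.22278578 0.216     ] 0.21583401826069226
brush 31 [398.29032258 329.93548387] [ 0.45939071 -0.17306527  0.211     ]
```

Run:
```python
from h import *
D=np.load('top1.npz');p,W=D['p'],D['W']
cr=np.hstack([cv2.resize(p[220:340,110:210],None,fx=4,fy=4,interpolation=cv2.INTER_NEAREST),cv2.resize(p[130:190,130:190],(360,480),interpolation=cv2.INTER_NEAREST)])
cv2.imwrite('pics/crop1.png',cr)
print(p.max(-1)[286:304:2,120:174:4]);print((W[286:304:2,120:174:4,2]*1000).round())
```

```text
[[152 154 154 209 212 207 208 207 207 207 204 206 203 200]
 [151 147 130 206 208 208 208 208 210 204 204 207 204 190]
 [163  88  68  77 104 201 206 211 212 205 204 206 205 175]
 [162  86  86  84  76  88 112 156 195 203 207 210 207 150]
 [152  84  85  85  85  85  82  77  84 113 148 149 165 124]
 [144 117  89  87  79  82  86  86  85  83  73  21  55 107]
 [145 148 164 189 157 107  90  80  81  85  84  25  48  88]
 [147 149 172 211 208 206 191 167 119  88  75  58 143  76]
 [149 148 180 209 206 206 207 205 206 190 177 187 209  71]]
[[  3.   4.  -1. 165. 168. 167. 167. 166. 167. 163. 166. 168. 166. 166.]
 [ -1.   4.   2. 166. 165. 166. 167. 164. 166. 166. 166. 164. 165. 165.]
 [ -1. 212. 213. 211. 209. 167. 165. 165. 165. 165. 166. 167. 167. 166.]
 [  1. 213. 213. 213. 214. 211. 213. 209. 165. 167. 165. 167. 163. 166.]
 [ -0. 213. 212. 212. 216. 212. 213. 214. 211. 211. 211. 194. 168. 165.]
 [  3.  -0. 207. 211. 212. 213. 214. 213. 212. 215. 213. 201. 179. 163.]
 [  4.   3.   3. 163. 165. 210. 213. 214. 213. 214. 212. 202. 177. 158.]
 [  2.  -1.   2. 167. 163. 163. 164. 165. 207. 211. 213. 194. 167. 156.]
 [ -1.   3. 166. 165. 164. 166. 165. 166. 169. 165. 168. 165. 165. 152.]]
```

View pics/crop1.png

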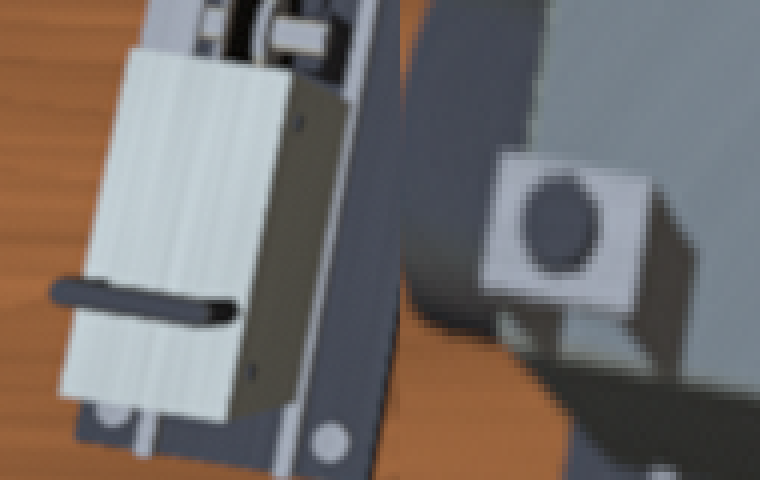

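The crop shows the bar from about (123,292) to (167,298) and the knob near (154,157). The depth readings look good, so I'll mask by height.

```bash
cat >> h.py <<'E'
def big(m):
    n,l,st,ce=cv2.connectedComponentsWithStats(m.astype(np.uint8)); return l==1+np.argmax(st[1:,4])
def scene(p,W):
    z=W[...,2];g=p.max(-1);u=np.arange(560)[None]+0*g;v=np.arange(420)[:,None]+0*g
    o={}
    for n,lo,hi in (('saw',100,220),('brush',350,470)):
        side=(u>lo)&(u<hi)
        # exclude latch posts: bars are wide dark things high up, below row 185
        m=big(side&(v>190)&(z>.203)&(z<.222)&(g<115))
        (c,s,a)=cv2.minAreaRect(W[m][:,:2].astype(np.float32)); b=(c,np.round(s,4),round(a,2),int(m.sum()),round(float(np.median(z[m])),3))
        r=big(side&(v>190)&(abs(z-.165)<.007)&(g>120)); r=cv2.morphologyEx(r.astype(np.uint8),cv2.MORPH_OPEN,np.ones((5,5)))>0
        h=cv2.minAreaRect(W[r][:,:2].astype(np.float32))
        k=big(side&(v<200)&(z>.208)&(z<.225)&(g<115)); kc=W[k].mean(0)
        o[n]=dict(bar=b,roof=h,knob=(kc.round(4),int(k.sum())))
    return o
E
python3 - <<'E'
from h import *
D=np.load('top1.npz')
for n,o in scene(D['p'],D['W']).items(): 
    print(n); [print('  ',k,v) for k,v in o.items()]
E
```

```text
saw
   bar ((0.5017040967941284, 0.23514170944690704), array([0.0668, 0.0116]), 82.97, 280, 0.213)
   roof ((0.5628230571746826, 0.2281106561422348), (0.07365021854639053, 0.21318437159061432), 83.14039611816406)
   knob (array([0.7294, 0.2285, 0.2162]), 115)
brush
   bar ((0.4600927233695984, -0.2054958939552307), array([0.0112, 0.0639]), 4.65, 296, 0.213)
   roof ((0.5209438800811768, -0.20294353365898132), (0.21226760745048523, 0.12526723742485046), 4.382643222808838)
   knob (array([ 0.703 , -0.1386,  0.2162]), 122)
```

Emit:
carry_out(translation=[[0, 0, -0.04], [0, 0, -0.04], [-0.02, -0.02, 0], [-0.03, -0.026, 0], [-0.03, -0.026, 0], [-0.03, -0.026, 0], [-0.03, -0.026, 0], [-0.03, -0.026, 0], [-0.03, -0.026, 0], [-0.03, -0.026, 0]], delta_rot=[[0, 0, -0.13], [0, 0, -0.13], [0, 0, 0], [0, 0, 0], [0, 0, 0], [0, 0, 0], [0, 0, 0], [0, 0, 0], [0, 0, 0], [0, 0, 0]], fingers=[0, 0, 0, 0, 0, 0, 0, 0, 0, 0])

```text
time_s: 1.1
tcp_pos: [0.4162, 0.2747, 0.2724]
tcp_rot: [-3.136, -0.003, 3.032]
contact_force: [0.6, 0.7, -0.6]
grip_width: 0.0173
```

Emit:
carry_out(translation=[[-0.02, -0.015, 0], [-0.02, -0.015, 0], [0, 0, 0], [0, 0, 0.03], [0, 0, 0.03], [0, 0, 0.02], [0, 0, 0]], delta_rot=[[0, 0, 0.012], [0, 0, 0], [0, 0, 0], [0, 0, 0], [0, 0, 0], [0, 0, 0], [0, 0, 0]], fingers=[0, 0, 0, 0, 0, 0, 0])

```text
time_s: 1.8
tcp_pos: [0.4542, 0.2354, 0.1891]
tcp_rot: [-3.135, -0.004, 3.014]
contact_force: [-0.1, 0.9, 1.6]
grip_width: 0.0007
```

Run:
```python
from h import *
p,d,W,c=pts('side');cv2.imwrite('pics/side2.png',cv2.resize(p[100:260,100:330],None,fx=3,fy=3))
s=get_state();print(s['tcp_pos'],s['tcp_rot'],s['contact_force'],s['grip_width'])
```

```text
[0.45487911 0.23565621 0.19048178] [-3.13628632e+00 -2.49606406e-03  3.01377814e+00] [-0.55623798 -0.40573054  0.55852647] 0.0008082209601373877
```

View pics/side2.png

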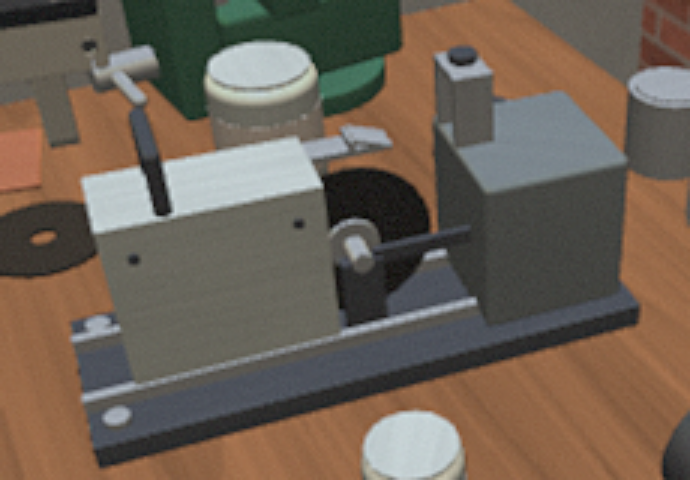

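The gripper doesn't appear next to the bar in this view. I'll project the TCP into the images and check another camera.

Run:
```python
from h import *
s=get_state();t=s['tcp_pos'];print(s['time_s'],t)
for n in ('side','top','wrist'):
    c=calibration(n);q=np.linalg.inv(c['T'])@np.r_[t,1];print(n,c['cx']+c['fx']*q[0]/q[2],c['cy']+c['fy']*q[1]/q[2],q[2])
p,d,W,c=pts('top');p2,_,W2,_=pts('wrist')
cv2.imwrite('pics/tw.png',np.hstack([p[:, :300],cv2.resize(p2,(480,360))[:360] if 0 else cv2.copyMakeBorder(cv2.resize(p2,(480,360)),0,60,0,0,0)]))
print(scene(p,W)['brush']['bar'][:1])
```

```text
1.85 [0.45487911 0.23565621 0.19048178]
side 125.01680224683437 158.33082007453945 0.7407369761948244
top 143.67631907795362 323.7493652090881 0.7438913021039189
wrist 280.04484876461675 238.98007484757474 0.20595118235277932
((0.46018192172050476, -0.20563684403896332),)
```

View pics/tw.png

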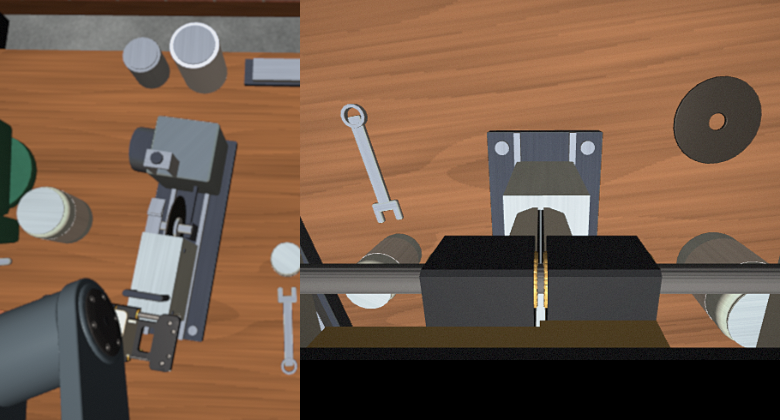

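The top view shows the shut gripper right behind the bar, as planned (TCP projects to (144,324), bar at (147,295)). The side view looks like the first frame again, so I'll treat that camera as stale and rely on the top view and the force readings. Next I shift 5 mm along the bar, make contact and push.

Emit:
carry_out(translation=[[0, 0.005, 0], [-0.015, 0, 0], [-0.01, 0, 0], [-0.01, 0, 0], [-0.01, 0, 0], [-0.01, 0, 0], [-0.01, 0, 0], [-0.01, 0, 0]], delta_rot=[[0, 0, 0], [0, 0, 0], [0, 0, 0], [0, 0, 0], [0, 0, 0], [0, 0, 0], [0, 0, 0], [0, 0, 0]], fingers=[0, 0, 0, 0, 0, 0, 0, 0])

```text
time_s: 2.75
tcp_pos: [0.5367, 0.2335, 0.1977]
tcp_rot: [3.141, 0.007, 3.015]
contact_force: [-0.8, -0.4, -0.9]
grip_width: 0.0007
```

Run:
```python
from h import *
p,d,W,c=pts('top');o=scene(p,W);print(o['saw']['bar'],o['brush']['bar'][0],get_state()['tcp_pos'],get_state()['contact_force'])
a,b=[np.load('side1.npz')['p'],grab_frame('side')[0]];print('side diff',np.abs(a.astype(int)-b).mean())
cv2.imwrite('pics/t3.png',np.hstack([p[100:380,80:280],b[60:340,60:360]]))
```

```text
((0.496506929397583, 0.23524701595306396), array([0.    , 0.0073]), 1.79, 5, 0.21) (0.4602296054363251, -0.20572486519813538) [0.53795164 0.23318566 0.19762429] [-0.6005725  -0.07887924 -0.42431757]
side diff 3.5901799886621317
```

View pics/t3.png

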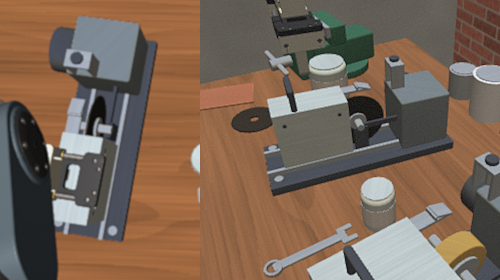

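The side camera is live: the gripper shows there at about px (160,105). But it sits higher than the reported TCP implies, and the guard hasn't moved. I'll measure where the fingers really are from depth.

Run:
```python
from h import *
S=np.load('side1.npz');T=np.load('top1.npz');s=get_state();t=s['tcp_pos'];print(t,s['tcp_rot'],s['joint_pos'].round(3))
out=[]
for n,O in (('side',S),('top',T)):
    p,d,W,c=pts(n)
    ch=(np.linalg.norm(W-O['W'],axis=-1)>.03)&(np.linalg.norm(W[...,:2]-t[:2],axis=-1)<.2)
    P=W[ch];i=P[:,2].argsort();print(n,ch.sum(),'lowest',P[i[[5,20,60,150]]].round(3).tolist(),'bbox',np.percentile(P,[1,99],axis=0).round(3).tolist())
    out.append(cv2.resize(p[40:200,60:260],None,fx=2,fy=2) if n=='side' else p[200:380,60:260].repeat(2,0)[:320].repeat(2,1))
    if n=='side':
        q=np.linalg.inv(c['T'])@np.r_[t,1];print('tcp px',c['cx']+c['fx']*q[0]/q[2],c['cy']+c['fy']*q[1]/q[2])
        v,u=np.where(ch);print('px range',u.min(),u.max(),v.min(),v.max())
        cv2.imwrite('pics/s4.png',cv2.resize(p[30:180,60:260],None,fx=4,fy=4))
```

```text
[0.53697264 0.23328693 0.19747108] [3.14129676 0.00692663 3.01411449] [ 0.332  0.406  1.556 -0.003  1.173 -1.11 ]
side 5386 lowest [[0.531, 0.226, 0.227], [0.536, 0.22, 0.233], [0.528, 0.22, 0.242], [0.54, 0.218, 0.258]] bbox [[0.492, 0.138, 0.241], [0.57, 0.315, 0.468]]
tcp px 166.48071816953322 145.26540069302283
px range 110 184 0 134
top 27807 lowest [[0.533, 0.22, 0.237], [0.562, 0.2, 0.318], [0.56, 0.191, 0.325], [0.558, 0.175, 0.326]] bbox [[0.418, 0.135, 0.332], [0.584, 0.262, 0.609]]
```

View pics/s4.png

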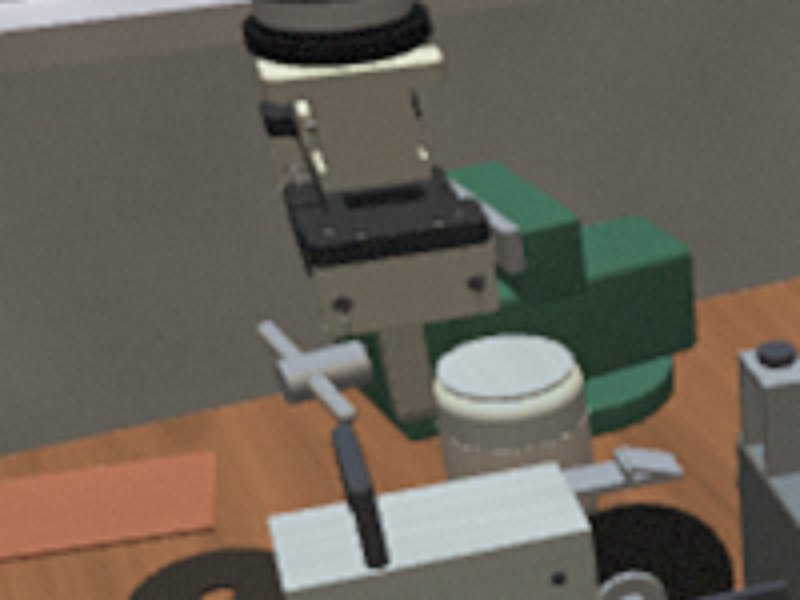

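The fingertips measure about z = 0.227 in depth, while the state reports 0.197. They passed over the bar (top 0.213), so the guard is unmoved. x and y agree, so I'll back off, come lower in stages and check the tip height by camera.

Emit:
carry_out(translation=[[0, 0, -0.015], [0.03, 0, 0], [0.03, 0, 0], [0.03, 0, 0], [0, 0, 0.015], [0, 0, 0]], delta_rot=[[0, 0, 0], [0, 0, 0], [0, 0, 0], [0, 0, 0], [0, 0, 0], [0, 0, 0]], fingers=[0, 0, 0, 0, 0, 0])

```text
time_s: 3.55
tcp_pos: [0.4408, 0.2453, 0.1971]
tcp_rot: [3.141, 0.005, 3.015]
contact_force: [-0.5, 1.0, 0.1]
grip_width: 0.0003
```

```bash
cat > tip.py <<'E'
from h import *
S=np.load('side1.npz');s=get_state();t=s['tcp_pos'];print('t',s['time_s'],'tcp',t.round(4),s['tcp_rot'].round(3),'F',s['contact_force'].round(1))
p,d,W,c=pts('side')
ch=(np.linalg.norm(W-S['W'],axis=-1)>.03)&(np.linalg.norm(W[...,:2]-t[:2],axis=-1)<.05)&(W[...,2]>.17)
ch=cv2.morphologyEx(ch.astype(np.uint8),cv2.MORPH_OPEN,np.ones((3,3)))>0
P=W[ch];i=P[:,2].argsort();v,u=np.where(ch);print('lowest',P[i[[2,8,20]]].round(3).tolist(),'px',u[i[2]],v[i[2]])
F=P[P[:,2]<P[i[8],2]+.04];print('finger x',np.percentile(F[:,0],[3,50,97]).round(3),'y',np.percentile(F[:,1],[3,50,97]).round(3))
pt,_,Wt,_=pts('top');o=scene(pt,Wt);print('saw bar',o['saw']['bar'],'brush',o['brush']['bar'][0])
z=W[...,2];v,u=np.mgrid[0:420,0:560]
E
python3 tip.py
```

```text
t 3.55 tcp [0.4408 0.2453 0.1971] [3.141 0.005 3.015] F [-0.5  1.   0.1]
lowest [[0.443, 0.237, 0.226], [0.446, 0.236, 0.228], [0.447, 0.23, 0.233]] px 114 143
finger x [0.43  0.439 0.449] y [0.228 0.23  0.243]
saw bar ((0.50162273645401, 0.2354522943496704), array([0.0677, 0.0116]), 82.88, 277, 0.213) brush (0.46018025279045105, -0.20593099296092987)
```

The offset is a constant 29 mm or so and the bar hasn't moved. I'll go down 36 mm, which puts the true tip near 0.19, above the roof at 0.165, then recheck.

Emit:
carry_out(translation=[[0, -0.002, 0.02], [0, 0, 0.01], [0, 0, 0.006], [0, 0, 0]], delta_rot=[[0, 0, 0], [0, 0, 0], [0, 0, 0], [0, 0, 0]], fingers=[0, 0, 0, 0])

```text
time_s: 4.05
tcp_pos: [0.4445, 0.244, 0.1636]
tcp_rot: [3.138, 0.01, 3.014]
contact_force: [0.3, -0.3, -0.1]
grip_width: 0.0007
```

```bash
python3 tip.py
```

```text
t 4.05 tcp [0.4445 0.244  0.1636] [3.138 0.01  3.014] F [ 0.3 -0.3 -0.1]
lowest [[0.441, 0.239, 0.192], [0.436, 0.237, 0.194], [0.454, 0.245, 0.2]] px 117 159
finger x [0.434 0.443 0.453] y [0.226 0.229 0.24 ]
saw bar ((0.5016865730285645, 0.2350078821182251), array([0.0671, 0.0117]), 83.03, 279, 0.213) brush (0.4599590003490448, -0.2056298851966858)
```

True tip at about 0.19, level with the bar and clear of the roof. Approach and start pushing.

Emit:
carry_out(translation=[[-0.015, 0, 0.003], [-0.015, 0, 0], [-0.008, 0, 0], [-0.008, 0, 0], [-0.008, 0, 0], [-0.008, 0, 0], [-0.008, 0, 0]], delta_rot=[[0, 0, 0], [0, 0, 0], [0, 0, 0], [0, 0, 0], [0, 0, 0], [0, 0, 0], [0, 0, 0]], fingers=[0, 0, 0, 0, 0, 0, 0])

```text
time_s: 4.85
tcp_pos: [0.5192, 0.2353, 0.1632]
tcp_rot: [3.137, 0.01, 3.014]
contact_force: [-3.0, 0.2, 0.7]
grip_width: 0.0004
```

```bash
python3 tip.py
```

```text
t 4.85 tcp [0.5192 0.2353 0.1632] [3.137 0.01  3.014] F [-3.   0.2  0.7]
lowest [[0.534, 0.253, 0.175], [0.53, 0.196, 0.183], [0.526, 0.2, 0.187]] px 164 151
finger x [0.509 0.526 0.538] y [0.197 0.22  0.253]
saw bar ((0.527472972869873, 0.20843613147735596), array([0.0032, 0.0136]), 0.85, 20, 0.212) brush (0.4602001905441284, -0.20586365461349487)
```

The force reads 3 N, matching the sliding friction, so the guard is moving. About 66 mm remains. I'll go to the ramp zone, then slow down.

Emit:
carry_out(translation=[[-0.007, 0, 0], [-0.007, 0, 0], [-0.007, 0, 0], [-0.007, 0, 0], [-0.004, 0, 0], [-0.003, 0, 0], [-0.003, 0, 0], [-0.003, 0, 0], [-0.003, 0, 0], [-0.003, 0, 0]], delta_rot=[[0, 0, 0], [0, 0, 0], [0, 0, 0], [0, 0, 0], [0, 0, 0], [0, 0, 0], [0, 0, 0], [0, 0, 0], [0, 0, 0], [0, 0, 0]], fingers=[0, 0, 0, 0, 0, 0, 0, 0, 0, 0])

```text
time_s: 5.95
tcp_pos: [0.5649, 0.2294, 0.1633]
tcp_rot: [3.138, -0.0, 3.015]
contact_force: [-10.0, 1.5, 3.2]
grip_width: 0.0004
```

Emit:
carry_out(translation=[[-0.003, 0, 0], [-0.003, 0, 0], [-0.003, 0, 0], [-0.003, 0, 0], [-0.003, 0, 0], [-0.003, 0, 0]], delta_rot=[[0, 0, 0], [0, 0, 0], [0, 0, 0], [0, 0, 0], [0, 0, 0], [0, 0, 0]], fingers=[0, 0, 0, 0, 0, 0])

```text
time_s: 6.55
tcp_pos: [0.5777, 0.2277, 0.1635]
tcp_rot: [3.141, -0.014, 3.016]
contact_force: [-6.2, 1.0, 1.4]
grip_width: 0.0007
```

```bash
python3 tip.py
cat > chk.py <<'E'
from h import *
p,d,W,c=pts('top');z=W[...,2];g=p.max(-1);v,u=np.mgrid[0:420,0:560]
k=big((u>100)&(u<220)&(v<200)&(z>.205)&(z<.235)&(g<115));print('knob',W[k].mean(0).round(4),np.median(z[k]).round(4),k.sum())
E
python3 chk.py
```

```text
t 6.55 tcp [0.5777 0.2277 0.1635] [ 3.141 -0.014  3.016] F [-6.2  1.   1.4]
lowest [[0.593, 0.248, 0.175], [0.589, 0.19, 0.182], [0.585, 0.193, 0.187]] px 192 145
finger x [0.568 0.585 0.597] y [0.19  0.212 0.245]
saw bar ((0.5893052816390991, 0.2008659690618515), array([0.0161, 0.0096]), 80.75, 62, 0.213) brush (0.46015533804893494, -0.20541413128376007)
knob [0.729  0.2286 0.2206] 0.2213 113
```

The knob reads 5 to 6 mm lifted, so it is riding the catch, with about 6 mm to go.

Emit:
carry_out(translation=[[-0.003, 0, 0], [-0.003, 0, 0], [-0.003, 0, 0], [-0.003, 0, 0]], delta_rot=[[0, 0, 0], [0, 0, 0], [0, 0, 0], [0, 0, 0]], fingers=[0, 0, 0, 0])

```text
time_s: 7.1
tcp_pos: [0.5845, 0.2267, 0.1637]
tcp_rot: [-3.14, -0.027, 3.016]
contact_force: [-26.4, 0.9, 13.7]
grip_width: 0.0005
```

```bash
python3 chk.py
```

```text
knob [0.7292 0.2286 0.2163] 0.2167 113
```

The force jumped to 26 N at the stop and the knob is back down at 0.216, so the latch has caught. Next I back away, lift clear and check.

Emit:
carry_out(translation=[[0.01, 0, 0], [0.02, 0, 0], [0.02, 0, 0], [0, 0, -0.04], [0, 0, -0.04], [0, 0, -0.04], [0.05, 0, 0], [0.05, 0, 0], [0.05, 0, 0], [0, 0, 0]], delta_rot=[[0, 0, 0], [0, 0, 0], [0, 0, 0], [0, 0, 0], [0, 0, 0], [0, 0, 0], [0, 0, 0], [0, 0, 0], [0, 0, 0], [0, 0, 0]], fingers=[0, 0, 0, 0, 0, 0, 0, 0, 0, 0])

```text
time_s: 8.15
tcp_pos: [0.3872, 0.2513, 0.2947]
tcp_rot: [3.14, -0.016, 3.014]
contact_force: [1.5, 0.7, 0.7]
grip_width: 0.0006
```

Run:
```python
from h import *
p,d,W,c=pts('top');o=scene(p,W)
for n in o: print(n,o[n]['bar'],o[n]['knob'])
k=o['saw']['knob'][0][:2]-np.array(o['saw']['bar'][0]);a=np.radians(-7);print('opening',k@[np.cos(a),np.sin(a)]-.130,get_state()['contact_force'],get_state()['tcp_pos'])
s,_=grab_frame('side');cv2.imwrite('pics/end.png',np.hstack([p[80:380,60:300],s[40:340,60:460]]))
```

```text
saw ((0.5985293984413147, 0.2227238118648529), array([0.067 , 0.0102]), 82.81, 251, 0.213) (array([0.7294, 0.2285, 0.2162]), 115)
brush ((0.46016818284988403, -0.20574617385864258), array([0.0112, 0.0642]), 4.28, 299, 0.213) (array([ 0.7029, -0.1385,  0.2162]), 121)
opening -0.0008088283153570575 [0.05060642 0.19516283 0.22190717] [0.38949416 0.25132573 0.29490257]
```

View pics/end.png

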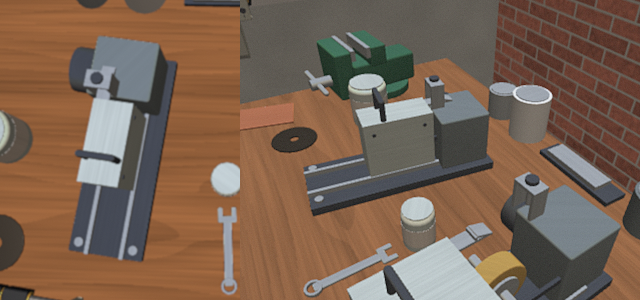

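The saw guard is shut against the motor housing with the bar at about (157,235) in the top view. The knob is down, the brush guard is unmoved and the arm is clear.

```bash
python3 -c "from bench import *; print(sign_off())"
```

```text
the job is handed in; nothing more can be done
None
```

I pushed the cut-off saw's guard (the left machine) shut with closed fingers behind its handle bar, then backed the arm off and handed in the job at about 8 s. The sign-off gives no verdict.

**Last checks (after backing off):**
- **Guard:** the opening measured about 0 mm (−0.8 mm, within measuring error).
- **Latch:** the knob was 5–6 mm up on the catch, then back at its starting height of 0.216 m once the guard was home.
- **Force:** about 3 N while sliding, 10 N on the latch ramp and 26 N at the stop.
- **Brush machine:** its handle stayed within 1 mm of where it started.
- **Arm:** clear of everything, with no contact force.

**What disagreed:**
- **Height reading:** the reported tool height was about 29 mm lower than the fingertips measured in the depth images. My first push therefore passed over the bar without moving the guard. I corrected this using the camera.
- **Side camera:** I wrongly took it to be stuck at first. The gripper was missing from the cropped side picture I viewed, most likely because the fingers were higher than reported.

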